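# Fill the milling jar and hold the funnel up clear of it

### The job

Pour all five steel balls from the scoop through the blue funnel into the jar and stand the scoop, empty and upright, back on the bench. Then squeeze the yellow release button on the white grip head, draw the telescoping post up past its first stop to the second, topmost stop, and finish while still gripping the head and holding the funnel raised there, clear of the jar, so that a colleague can take the jar out. Leave the jar standing in its place and do not disturb the other things on the bench.

Things in the scene. Friction and masses are not known exactly. Their poses are not given: they have to be found in the camera images.
- stand: grey base plate (120 x 240 x 10 mm) of the funnel stand, fixed to the bench. Origin: on the bench directly under the jar and funnel axis; z up. The telescoping post stands 130 mm along its +y: an upright aluminium outer tube 32 mm square, top at 124 mm
- post (a joint): how far the post is drawn straight up, m: 0 = down, first stop 0.035, second stop 0.070 (end of travel). Carries funnel and grip head (0.36 to 0.61 kg, plus 1 N friction). A catch blocks it at 0 and at the first stop unless the button is held in. Nothing latches it at the second stop: let go and it drops to 0.047. A red band shows above the outer tube at each stop
- head_center (a point): centre of the white grip head on top of the post: a block 34 mm (stand x) x 40 mm (stand y) x 50 mm high, on the post axis. With the post down its centre is 185 mm above the bench, its underside at 160 mm, the funnel arm's top below it at 140 mm. Axes as the stand's. Grip it from above across stand x, one finger on the yellow button, the other on the bare face oppo squeezing presses the button
- release_face (a point): centre of the outer face of the yellow release button (24 mm wide x 28 mm high) in the grip head's +x face (stand x), standing 8 mm proud, 2 mm when fully pressed. It is pressed level, along stand -x
- release (a joint): how far the yellow release button is pressed, m: 0 = out, 0.006 = fully in. It is sprung: 2 N to start, 7 N fully in. Pressed at least 4.5 mm and kept so, it lets the post run freely past the catches at 0 and at the first stop
- funnel_rim (a point): centre of the blue funnel's round mouth, 145 mm above the bench with the post down: 120 mm across outside, about 112 mm inside, narrowing over 45 mm of height to a spout 32 mm wide inside. An aluminium arm carries it from the post. Its axis is the jar's
- spout_end (a point): lower end of the funnel's spout (38 mm outside diameter), on its axis; with the post down it hangs inside the jar, 60 mm above the bench
- jar: clear narrow jar standing loose between four small lugs on the base plate, 56 mm outside, 48 mm inside diameter, 88 mm high, 0.36 to 0.6 kg; origin: centre of its underside (10 mm above the bench); inner floor 4 mm above it
- scoop: aluminium scoop with an upright red handle, standing on the bench, 110 to 175 g. Origin: underside, under the middle of its bowl. Bowl: floor 60 x 56 mm, 4 mm thick, side and rear walls about 30 mm high; towards the scoop's -x the floor becomes a ramp that climbs 25 degrees to the open front lip at x = -66 mm, 21 mm high. It has to tip more than 25 degrees nose down to pour; 45 to 50 empties it
- scoop_handle (a point): where to grip the scoop's handle: 65 mm along scoop +x from its origin, 55 mm above the bench when it stands. The handle is an upright block 26 mm (scoop x) x 22 mm (scoop y), its top at 80 mm; grip it from above across scoop y
- scoop_lip (a point): middle of the upper edge of the scoop's front lip, over which the balls roll out (scoop -x end)
- ball0_center (a point): centre of dark steel milling ball 1 of 5, 14 mm diameter, 11 g; all five lie in the scoop's bowl at the start
- ball1_center (a point): centre of dark steel milling ball 2 of 5, 14 mm diameter, 11 g; all five lie in the scoop's bowl at the start
- ball2_center (a point): centre of dark steel milling ball 3 of 5, 14 mm diameter, 11 g; all five lie in the scoop's bowl at the start
- ball3_center (a point): centre of dark steel milling ball 4 of 5, 14 mm diameter, 11 g; all five lie in the scoop's bowl at the start
- ball4_center (a point): centre of dark steel milling ball 5 of 5, 14 mm diameter, 11 g; all five lie in the scoop's bowl at the start
- jar_lid: bystander: white jar lid, 60 mm disc with a knob, 26 mm high, on the bench; origin centre of underside
- sample_cup: bystander: cloudy plastic cup, 80 mm wide at the rim, 70 mm high; origin centre of underside
- amber_bottle: bystander: amber bottle, 60 mm diameter, 100 mm high; origin centre of underside
- orange_tub: bystander: orange tub with white lid, 72 mm diameter, 50 mm high; origin centre of underside
- wrench: bystander: steel wrench, 150 mm long, lying on the bench; origin at its middle
- gauge: bystander: steel pressure gauge lying on its back, 60 mm across, with a brass stem, 27 mm high; origin centre of underside
Not all that is in view belongs to the job. What is shaped like the jar but pink or turquoise is not meant.

How it is judged:
By the outcome, as a careful person would: the job done as asked, in the order asked, and still so for the second after the job is handed in, while the arm keeps its last pose, push and grip.
It also fails if it takes over 72 s, if anything falls off the work surface, if the arm or the gripper's body presses on something with over 40 N, if the wrist force passes 120 N, or if a joint passes its speed limit or range.

### The arm

A 6-joint arm with a two-finger parallel gripper is mounted at the origin on the work surface. World frame = base frame: x ahead of the robot, y to its left, z up, the work surface at z = 0. Lengths are in mm, angles in rad, forces in N, time in s.
With the tool pointing down it reaches from about 275 to 875 mm from the base axis. Payload 12.5 kg.
Tool frame: the origin (TCP) lies between the finger pads; the fingertips stand 22 mm ahead of it and the grasp point (between the pads) lies 3 mm ahead of it (r.tcp_to_tips is the z of the fingertips in the tool frame, in mm); z points along the fingers, y is the direction in which the jaws open and shut (so a half turn about z gives the same grasp; the last joint's range is limited). The gripper opens to 85 mm and grips with 20 to 120 N. Pads are 22 mm wide; open, the fingers measure 114 mm over their backs; the gripper's body (76 mm by 85 mm) begins 54 mm behind the grasp point. The pads swing forward as they close: fully open they stand 13 mm farther back than shut.
Start: joints at [-1.398, 0.351, 1.652, -0, 1.139, -0.085], TCP at [140.245, -531.804, 253.29] pointing down, gripper open.
Joint ranges: [-2.75, 2.75], [-0.79, 2.1], [0.01, 2.65], [-1.57, 4.71], [0.07, 3.14], [-2.87, 2.87]. Speed limits (rad/s): [2.22, 2.22, 2.79, 3.14, 3.14, 3.14].

### API

Orientations are given as a rotation vector (axis times angle).
In Python, from plant import r gives the robot as it stands. The module is installed in compiled form; this text tells all that it offers.
- The arm moves only by the shell command python3 -m crank 'ROWS' [FORCE]. ROWS is JSON, a list that holds one entry, the list of rows, each a list of 7 numbers: the shift along the world's x, y, z in m, then the turn, a rotation vector about the world's x, y, z in degrees, then the gripper command: -1 is shut, 1 is fully open, values between are in proportion. A call has 1 to 20 rows; each row is the pose to reach, as a shift and turn from the pose commanded when the call began; what a row does not reach only later rows make up. A row lasts 1/8 s, in which the tool goes at most 62.5 mm and 10.7 degrees, less where a joint would pass 70% of its speed; a pose out of reach is approached as far as the arm can. A call with a gripper value outside its range is refused whole. The fingers move at their own pace and stop on an object; FORCE is the grip in N (left out, the last holds). Time passes only in rows, so rows that repeat a pose let the fingers close. It gives the time, the measured TCP pose, the force and the opening at its end, in the units of the state.
- r.observe(): the state, without advancing time (a new reading comes with each control period).
- r.read_camera(name): name is "scene" or "top" or "wrist"; returns the picture (420x560x3 uint8, blue, green, red); there is no depth.
- r.get_calibration(name): a dict with "fovy" (degrees; the focal length in pixels is half the picture's height over the tangent of half this angle, whatever the lens; pixels are square), "cx", "cy" (the principal point, pixels), "rvec" (rotation vector, rad) and "tvec" (3), from world to camera coordinates, as OpenCV has them; the wrist camera has in their place "tool_from_camera" (4x4, takes a point from camera to tool coordinates, whose origin is the TCP and whose axes are the flange's). Camera axes: x right, y down, z forward; pixel columns grow to the right and rows downward; lengths in mm; the calibration is good to about 2 mm. A picture is of the moment at which its call begins: read the wrist's pose just before it. get_calibration takes no time and is no camera call.
- r.close_job(): hands the job in, once; it reports no verdict.
The state is a dict: "time": time; "joint_positions": joint angles; "dq": joint speeds; "effort": joint torques, N m; "eef_pos": TCP position; "eef_rot": TCP orientation; "force": force on the tool from outside, world axes, zero at the start; "wrist_torque": the same for the moment, N m; "opening": finger opening in mm.
Only numpy, scipy, OpenCV 4.12 (cv2) and the standard library are available. Lean on these libraries where they do the work, as an engineer would, in place of code of your own. Each camera call takes 0.05 s, during which the arm holds its last target.

## Working session

There is one attempt and no reset: what is moved stays moved. The work goes in short steps, Python scripts to look and compute and a shell command to move; the robot and the scene stay as the last step left them, time stands still between calls to the robot, and variables do not carry over. Pictures are saved under pics/ and viewed, and the job is handed in when it is done.

```bash
mkdir -p pics; cat > h.py <<'E'
import numpy as np, cv2
from plant import r
def save(n,f): 
    im=r.read_camera(n); cv2.imwrite('pics/'+f,im); return im
def K(c): 
    f=210/np.tan(np.radians(c['fovy'])/2); return np.array([[f,0,c['cx']],[0,f,c['cy']],[0,0,1.]])
def cam(n):
    c=r.get_calibration(n)
    if n!='wrist':
        R=cv2.Rodrigues(np.array(c['rvec'],float))[0]; t=np.array(c['tvec'],float).ravel()
    else:
        s=r.observe(); T=np.array(c['tool_from_camera'],float)
        Rt=cv2.Rodrigues(np.array(s['eef_rot'],float))[0]; p=np.array(s['eef_pos'],float)
        Rc=Rt@T[:3,:3]; pc=Rt@T[:3,3]+p; R=Rc.T; t=-R@pc
    return K(c),R,t
def proj(n,P,C=None):
    k,R,t=C or cam(n); q=(k@(R@np.atleast_2d(P).astype(float).T+t[:,None])).T; return q[:,:2]/q[:,2:]
def ray(n,uv,C=None):
    k,R,t=C or cam(n); d=R.T@np.linalg.inv(k)@np.array([uv[0],uv[1],1.]); return -R.T@t,d/np.linalg.norm(d)
def onz(n,uv,z,C=None):
    o,d=ray(n,uv,C); return o+d*(z-o[2])/d[2]
E
python3 - <<'E'
from h import *
s=r.observe(); print(s); print(r.tcp_to_tips)
for n in ['scene','top','wrist']:
    print(n,r.get_calibration(n)); save(n,f'{n}0.png')
E
```

```text
{'time': 0.0, 'joint_positions': array([-1.39761526e+00,  3.51255173e-01,  1.65244089e+00, -1.58670046e-05,
        1.13909388e+00, -8.46121288e-02]), 'dq': array([0.00055038, 0.00058004, 0.0001603 , 0.00083793, 0.00043428,
       0.00119431]), 'effort': array([-9.17905163e-04, -5.06099725e+01, -2.91406256e+01, -2.36082715e-04,
        4.61140662e-03, -1.79872228e-05]), 'eef_pos': array([ 140.18197384, -531.51307089,  252.74164958]), 'eef_rot': array([-3.11434413e+00, -4.03676914e-01,  1.05826695e-04]), 'force': array([ 0.18971608, -1.09467697, -0.7217178 ]), 'wrist_torque': array([-0.07506252,  0.00455443,  0.01348535]), 'opening': 85.1209622107939}
22.0
scene {'fovy': 46.57763972490692, 'cx': 287.7904435233829, 'cy': 206.394502801407, 'rvec': array([ 0.96547206,  2.52801462, -0.95109513]), 'tvec': array([ 443.83724082, -198.35196746, 1841.41570417])}
top {'fovy': 50.30597783069363, 'cx': 275.0063466266089, 'cy': 207.81960292990885, 'rvec': array([ 2.11402585, -2.15498634,  0.1249244 ]), 'tvec': array([   7.66318057,  596.92616602, 1199.41243759])}
wrist {'fovy': 58.774240515295574, 'cx': 281.1579675008971, 'cy': 216.33335080667692, 'tool_from_camera': array([[-1.26620876e-03, -9.64842409e-01, -2.62826032e-01,
         6.62476355e+01],
       [ 9.99999180e-01, -1.27254092e-03, -1.46128115e-04,
         6.28135552e-02],
       [-1.93466279e-04, -2.62826001e-01,  9.64843229e-01,
        -1.20736282e+02],
       [ 0.00000000e+00,  0.00000000e+00,  0.00000000e+00,
         1.00000000e+00]])}
```

View pics/scene0.png

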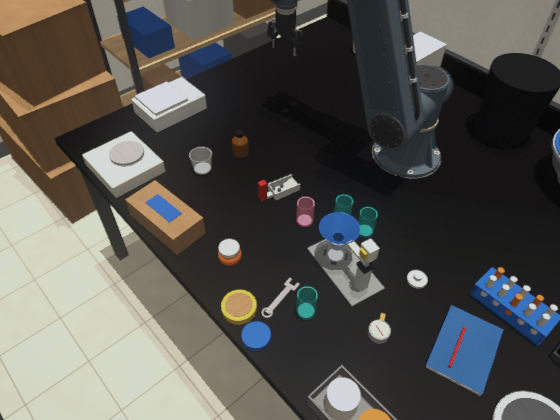

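View pics/top0.png

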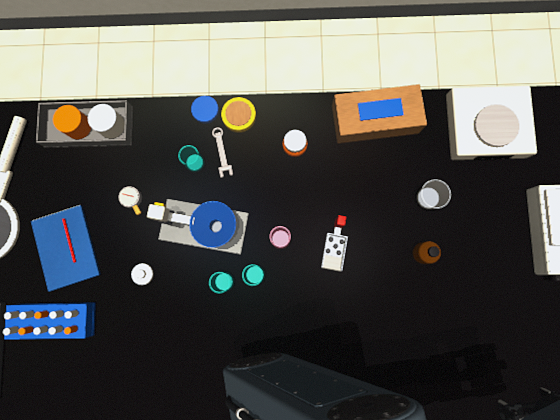

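View pics/wrist0.png

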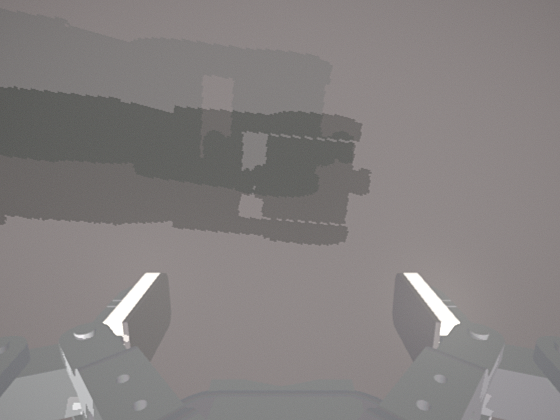

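The top view shows the funnel at about (213,224), the head at (157,211) with the button facing image up (world +x), and the scoop at (335,250) with its red handle at (341,221). Next I'll measure them.

```bash
python3 - <<'E'
from h import *
im=cv2.imread('pics/top0.png'); 
a=cv2.resize(im[180:280,130:260],None,fx=4,fy=4,interpolation=cv2.INTER_CUBIC)
b=cv2.resize(im[205:280,310:360],None,fx=5,fy=5,interpolation=cv2.INTER_CUBIC)
o=np.zeros((400,780,3),np.uint8); o[:400,:520]=a; o[:375,530:780]=b; cv2.imwrite('pics/topz.png',o)
hsv=cv2.cvtColor(im,cv2.COLOR_BGR2HSV)
def cen(m,box):
    x0,y0,x1,y1=box; mm=np.zeros_like(m); mm[y0:y1,x0:x1]=m[y0:y1,x0:x1]
    n,l,s,c=cv2.connectedComponentsWithStats(mm)
    i=1+np.argmax(s[1:,4]); return c[i],s[i],(l==i).astype(np.uint8)
red=cv2.inRange(hsv,(0,120,80),(8,255,255))|cv2.inRange(hsv,(172,120,80),(180,255,255))
c,s,m=cen(red,(310,200,365,285)); print('handle',c,s,onz('top',c,80))
blue=cv2.inRange(hsv,(100,120,50),(125,255,255))
c,s,m=cen(blue,(180,190,250,260)); cn=max(cv2.findContours(m,0,1)[0],key=cv2.contourArea)
e=cv2.fitEllipse(cn); print('funnel',e,onz('top',e[0],145))
yel=cv2.inRange(hsv,(20,120,100),(35,255,255))
c,s,m=cen(yel,(140,190,175,225)); print('btn',c,s,onz('top',c,190))
gray=cv2.inRange(hsv,(0,0,150),(180,60,255))
c,s,m=cen(gray,(140,195,168,225)); print('head',c,s,onz('top',c,210))
c,s,m=cen(cv2.inRange(hsv,(0,0,90),(180,60,255)),(315,225,355,275)); cn=max(cv2.findContours(m,0,1)[0],key=cv2.contourArea)
e=cv2.minAreaRect(cn); print('bowl',e); 
for p in cv2.boxPoints(e): print(p,onz('top',p,30))
# base plate
c,s,m=cen(cv2.inRange(hsv,(0,0,90),(180,60,255))|blue,(150,190,260,260)); cn=max(cv2.findContours(m,0,1)[0],key=cv2.contourArea)
e=cv2.minAreaRect(cn);print('plate',e)
for p in cv2.boxPoints(e): print(p,onz('top',p,10))
print('cam',cam('top')[1].T@-cam('top')[2])
E
```

```text
handle [341.16483516 220.13186813] [337 215  10  11  91] [ 554.60793758 -180.99012249   80.        ]
funnel ((212.5076904296875, 223.55909729003906), (45.11052322387695, 46.22041320800781), 41.17598342895508) [545.10907799 153.35027771 145.        ]
btn [158.51724138 203.55172414] [154 202  10   4  29] [592.40978033 279.71247861 190.        ]
head [155.47368421 211.68421053] [147 204  18  16 228] [569.47769148 280.89925727 210.        ]
bowl ((334.729736328125, 248.12164306640625), (21.536266326904297, 43.072532653808594), 9.462322235107422)
[320.5676  267.59464] [ 430.34757507 -125.75718643   30.        ]
[327.64865 225.10814] [ 547.13286846 -149.12176211   30.        ]
[348.89188 228.64865] [ 536.08180488 -207.56468045   30.        ]
[341.81082 271.13513] [ 419.72225752 -183.50067417   30.        ]
plate ((196.68801879882812, 221.7160186767578), (98.2081069946289, 48.388511657714844), 10.304847717285156)
[144.04802 236.73602] [526.41520423 371.66958439  10.        ]
[152.70403 189.12802] [663.83966933 349.86542181  10.        ]
[249.32802 206.69601] [606.52893475  70.38866975  10.        ]
[240.67201 254.30402] [471.5373648   96.02544072  10.        ]
cam [ 419.06935431  -35.0338908  1272.05474341]
```

View pics/topz.png

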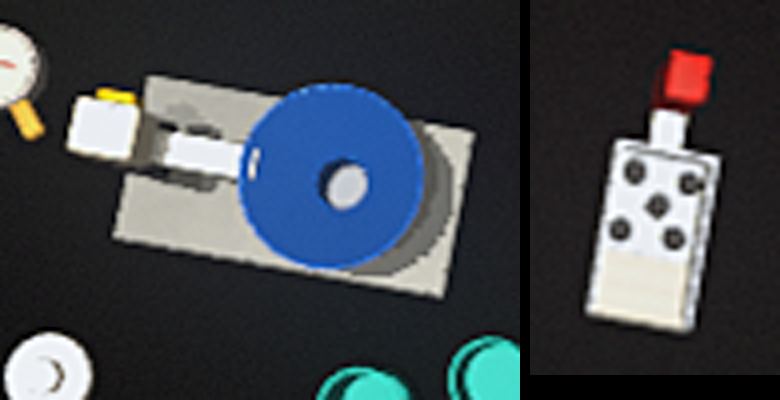

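```bash
python3 -m crank '[[[0.2,0.17,0,0,0,-13,1],[0.2,0.17,0,0,0,-13,1],[0.2,0.17,0,0,0,-13,1],[0.2,0.17,0,0,0,-13,1],[0.2,0.17,0,0,0,-13,1],[0.414,0.351,-0.02,0,0,-26,1],[0.414,0.351,-0.02,0,0,-26,1],[0.414,0.351,-0.02,0,0,-26,1],[0.414,0.351,-0.02,0,0,-26,1],[0.414,0.351,-0.02,0,0,-26,1],[0.414,0.351,-0.02,0,0,-26,1],[0.414,0.351,-0.02,0,0,-26,1]]]' 40
python3 - <<'E'
from h import *
s=r.observe(); print(s['time'],s['eef_pos'],s['eef_rot'],s['joint_positions'],s['force'])
C=cam('wrist'); save('wrist','w1.png'); np.save('w1.npy',np.array([C[0],C[1],np.c_[C[2],C[2],C[2]]]))
E
```

```text
time: 1.65
eef_pos: [553.7, -181.6, 233.0]
eef_rot: [3.126, -0.308, -0.001]
force: [-0.4, 0.3, -1.1]
opening: 85.5
1.65 [ 553.65598591 -181.55483193  233.04663646] [ 3.12639028e+00 -3.08055966e-01 -1.14894795e-03] [-3.96646793e-01  4.30870410e-01  1.58578605e+00 -3.03758358e-04
  1.12561716e+00  1.37071449e+00] [-0.44206567  0.25572758 -1.08861585]
```

View pics/w1.png

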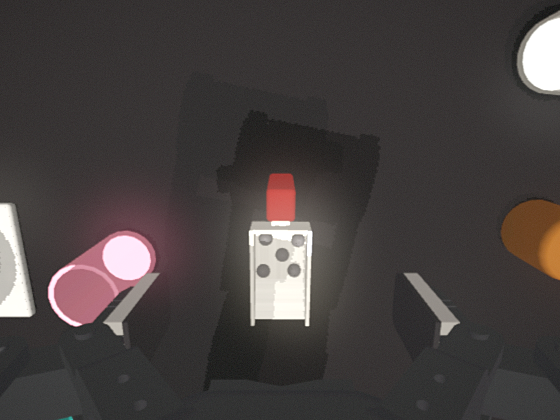

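```bash
python3 - <<'E'
from h import *
im=cv2.imread('pics/w1.png'); C=cam('wrist')
b=cv2.resize(im[160:340,230:330],None,fx=3.3,fy=3.3,interpolation=cv2.INTER_CUBIC); cv2.imwrite('pics/w1z.png',b)
hsv=cv2.cvtColor(im,cv2.COLOR_BGR2HSV)
red=cv2.inRange(hsv,(0,120,60),(8,255,255))|cv2.inRange(hsv,(172,120,60),(180,255,255))
ys,xs=np.nonzero(red[160:235,255:310]); ys+=160; xs+=255
for y in range(ys.min(),ys.max()+1,3): print(y,xs[ys==y].min(),xs[ys==y].max(), im[y,281])
yaw=np.radians(-11.3)
H=np.array([554.6,-181,0]); X=np.array([np.cos(yaw),np.sin(yaw),0]);Y=np.array([-X[1],X[0],0])
print(proj('wrist',[H+13*X+11*Y+[0,0,80],H-13*X+11*Y+[0,0,80],H-13*X-11*Y+[0,0,80],H+13*X-11*Y+[0,0,80],H+13*X],C))
g=cv2.inRange(hsv,(0,0,120),(180,80,255)); g[:222]=0; g[330:]=0; g[:,:240]=0; g[:,320:]=0
n,l,st,c=cv2.connectedComponentsWithStats(g); print(st,c)
for uv,z in [((250,325),21),((309,325),21),((250,223),34),((311,223),34)]: print(onz('wrist',uv,z,C))
E
```

```text
173 272 289 [ 58  59 114]
176 269 292 [ 57  61 162]
179 269 292 [ 60  66 163]
182 268 293 [ 61  68 162]
185 268 293 [ 66  71 166]
188 267 294 [ 71  77 168]
191 267 295 [ 79  85 204]
194 266 295 [ 82  91 209]
197 266 294 [ 91  97 211]
200 267 294 [ 86  91 208]
203 267 294 [ 91  98 210]
206 267 294 [ 91  98 208]
209 267 294 [ 95 102 209]
212 267 294 [100 107 210]
215 267 294 [102 109 210]
218 267 293 [ 97 107 208]
[[264.83672715 187.53632867]
 [265.2661476  221.05914103]
 [294.06067313 221.02319431]
 [294.33965464 187.50047821]
 [279.87198803 171.68493908]]
[[     0      0    560    420 229147]
 [   248    222     65    105   6053]] [[279.48303054 207.89288972]
 [280.14240872 270.3399967 ]]
[ 424.67037807 -124.16132102   21.        ]
[ 412.95979842 -182.30641316   21.        ]
[ 532.4140274  -149.35390453   34.        ]
[ 521.66313436 -202.7945629    34.        ]
```

View pics/w1z.png

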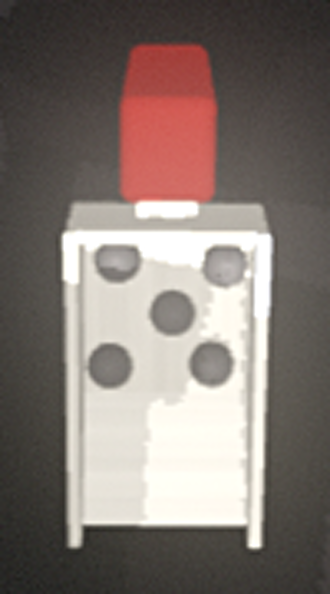

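```bash
python3 -m crank '[[[0,0,-0.06,0,0,0,1],[0,0,-0.12,0,0,0,1],[0,0,-0.16,0,0,0,1],[0,0,-0.175,0,0,0,1],[0,0,-0.175,0,0,0,1],[0,0,-0.175,0,0,0,-1],[0,0,-0.175,0,0,0,-1],[0,0,-0.175,0,0,0,-1],[0,0,-0.175,0,0,0,-1],[0,0,-0.175,0,0,0,-1],[0,0,-0.175,0,0,0,-1]]]' 50
python3 - <<'E'
from h import *
s=r.observe(); print(s['time'],s['eef_pos'],s['opening'],s['force'])
save('wrist','w2.png')
# fit crude arm params from the poses
E
```

```text
time: 3.08
eef_pos: [554.6, -180.9, 58.9]
eef_rot: [3.126, -0.307, 0.001]
force: [-2.0, 0.8, 6.2]
opening: 21.5
3.075 [ 554.56508092 -180.8661732    58.90679548] 21.505069715980046 [-2.02644705  0.78382988  6.21518454]
```

View pics/w2.png

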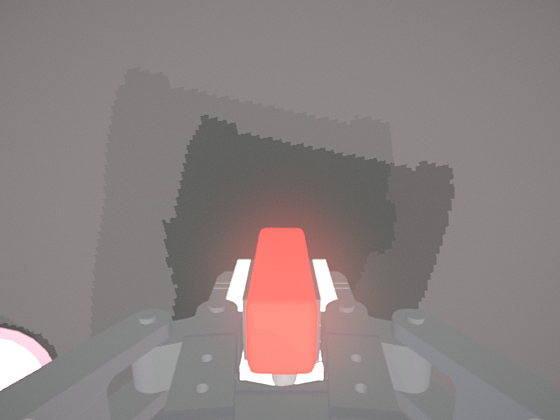

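```bash
python3 -m crank '[[[0,0,0.005,0,0,0,-1],[0,0,0.02,0,0,0,-1],[0,0,0.05,0,0,0,-1],[0,0,0.085,0,0,0,-1],[0,0,0.12,0,0,0,-1],[0,0,0.15,0,0,5,-1],[0,0,0.17,0,0,13,-1],[0,0,0.175,0,0,22,-1],[-0.01,0.01,0.175,0,0,31,-1],[-0.025,0.025,0.175,0,0,40,-1],[-0.04,0.05,0.175,0,0,49,-1],[-0.055,0.08,0.175,0,0,58,-1],[-0.07,0.11,0.175,0,0,67,-1],[-0.085,0.14,0.175,0,0,76,-1],[-0.1,0.17,0.175,0,0,85,-1],[-0.115,0.195,0.175,0,0,93,-1],[-0.125,0.215,0.175,0,0,98,-1],[-0.13,0.22,0.175,0,0,100,-1],[-0.13,0.22,0.175,0,0,100,-1]]]'
python3 - <<'E'
from h import *
s=r.observe(); print(s['time'],s['eef_pos'],s['opening'],s['force'],s['joint_positions'])
save('top','t3.png')
E
```

```text
time: 5.5
eef_pos: [424.3, 39.1, 233.7]
eef_rot: [2.245, 2.197, 0.001]
force: [0.6, 0.7, -2.4]
opening: 21.5
5.5 [424.2515987   39.05792052 233.7138976 ] 21.526123582256957 [ 0.56954114  0.73655271 -2.3506517 ] [-1.74917565e-02  1.47882821e-01  1.97444060e+00 -1.33104589e-04
  1.01867805e+00  4.57560182e-03]
```

View pics/t3.png

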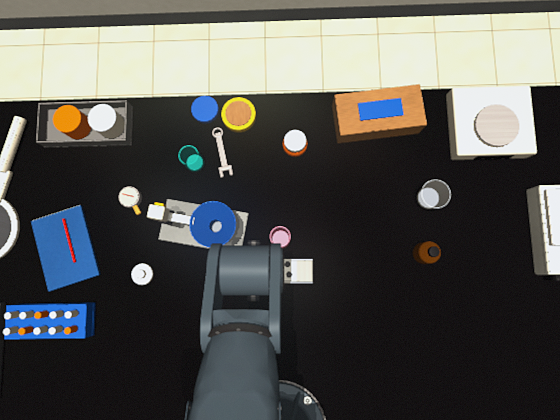

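```bash
python3 -m crank '[[[0,0,0,0,0,4,-1],[-0.002,0.005,0,0,0,12,-1],[-0.006,0.015,0,0,0,21,-1],[-0.012,0.03,0,0,0,30,-1],[-0.018,0.048,0,0,0,39,-1],[-0.024,0.066,0,0,0,48,-1],[-0.03,0.084,0,0,0,57,-1],[-0.035,0.1,0,0,0,66,-1],[-0.038,0.111,0,0,0,75,-1],[-0.04,0.116,0,0,0,83,-1],[-0.04,0.118,0,0,0,88,-1],[-0.04,0.118,0,0,0,90,-1],[-0.04,0.118,0,0,0,90,-1]]]'
python3 - <<'E'
from h import *
s=r.observe(); print(s['time'],s['eef_pos'],s['opening'],s['force'],s['joint_positions'],s['eef_rot'])
save('top','t4.png');save('scene','s4.png')
a=cv2.imread('pics/s4.png')[150:320,250:450]; cv2.imwrite('pics/s4z.png',cv2.resize(a,None,fx=3.5,fy=3.5,interpolation=cv2.INTER_CUBIC))
E
```

```text
time: 7.18
eef_pos: [384.5, 156.8, 233.3]
eef_rot: [-0.037, -3.141, 0.0]
force: [0.3, -0.0, -2.5]
opening: 21.5
7.175 [384.51695527 156.82913856 233.2824975 ] 21.501285366986835 [ 0.27892918 -0.01914641 -2.48921043] [ 2.75104458e-01  1.28472952e-01  1.99879234e+00 -1.02743038e-04
  1.01441959e+00 -1.27204323e+00] [-3.70603392e-02 -3.14131028e+00  1.72436128e-04]
```

View pics/t4.png

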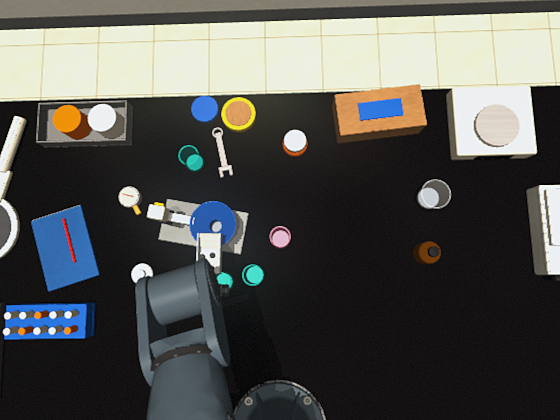

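View pics/s4z.png

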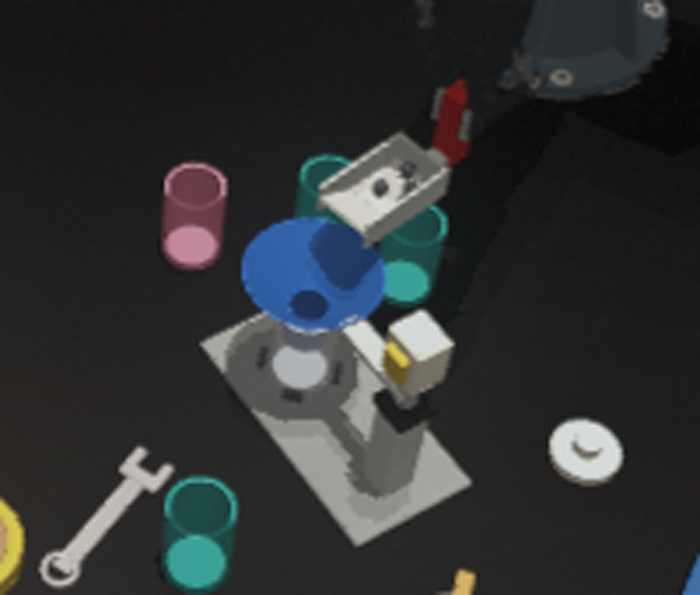

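```bash
python3 -m crank '[[[0.003,0,0.005,0.1,4,0,-1],[0.008,0,0.015,0.2,10,0,-1],[0.014,0,0.022,0.3,15,0,-1],[0.0205,-0.0005,0.0265,0.5,20,0,-1],[0.024,-0.0005,0.029,0.5,22.5,0,-1],[0.024,-0.0005,0.029,0.5,22.5,0,-1]]]'
python3 - <<'E'
from h import *
s=r.observe(); print(s['time'],s['eef_pos'],s['opening'],s['force'],s['joint_positions'],s['eef_rot'])
save('top','t5.png');save('scene','s5.png')
a=cv2.imread('pics/s5.png')[150:250,300:400]; b=cv2.imread('pics/t5.png')[180:280,160:260]; cv2.imwrite('pics/s5z.png',cv2.resize(np.hstack([a,b]),None,fx=4,fy=4,interpolation=cv2.INTER_CUBIC))
E
```

```text
time: 8.02
eef_pos: [408.7, 156.5, 261.9]
eef_rot: [-0.031, -2.749, -0.006]
force: [-0.3, 0.2, -1.7]
opening: 21.5
8.025 [408.73738283 156.51683137 261.94482008] 21.512987481713186 [-0.28069021  0.24182489 -1.65125665] [ 0.20991825  0.31620526  1.72708784  0.08860204  1.48183443 -1.36300816] [-0.03146185 -2.7487027  -0.00602445]
```

View pics/s5z.png

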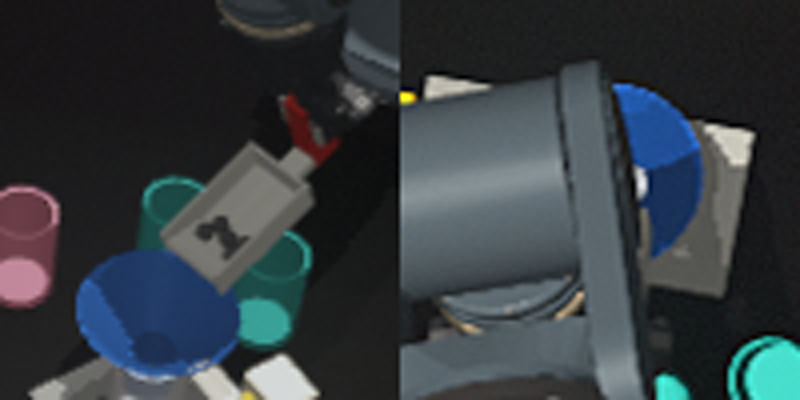

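```bash
python3 - <<'E'
from h import *
print(onz('scene',(300+193/4,150+263/4),178)); print(proj('scene',[[515,153.6,178],[545,153.3,145]]))
im=cv2.imread('pics/scene0.png'); hsv=cv2.cvtColor(im,cv2.COLOR_BGR2HSV)
m=cv2.inRange(hsv,(100,120,50),(125,255,255)); m[:200]=0;m[260:]=0;m[:,:300]=0;m[:,380:]=0
n,l,s,c=cv2.connectedComponentsWithStats(m); i=1+np.argmax(s[1:,4]); print(s[i],c[i])
E
```

```text
[514.93546611 159.52457388 178.        ]
[[346.72302641 214.58140679]
 [338.28924822 227.160795  ]]
[ 319  212   41   32 1056] [339.14962121 227.42234848]
```

```bash
python3 -m crank '[[[0.004,0,0.005,0.05,2.5,0,-1],[0.007,0,0.008,0.1,4.5,0,-1],[0.0095,0,0.011,0.15,6,0,-1],[0.012,0,0.0135,0.2,7.5,0,-1],[0.015,0,0.016,0.2,9,0,-1],[0.017,0,0.018,0.2,10.5,0,-1],[0.017,0,0.018,0.2,10.5,0,-1],[0.017,0,0.018,0.2,10.5,0,-1],[0.020,0,0.0205,0.3,12,0,-1],[0.023,0,0.023,0.3,13.5,0,-1],[0.023,0,0.023,0.3,13.5,0,-1],[0.023,0,0.023,0.3,13.5,0,-1]]]'
python3 - <<'E'
from h import *
s=r.observe(); print(s['time'],s['eef_pos'],s['opening'],s['force'],s['joint_positions'],s['eef_rot'])
save('scene','s6.png')
a=cv2.imread('pics/s6.png')[150:290,280:420];  cv2.imwrite('pics/s6z.png',cv2.resize(a,None,fx=4,fy=4,interpolation=cv2.INTER_CUBIC))
E
```

```text
time: 9.62
eef_pos: [431.3, 156.7, 285.2]
eef_rot: [-0.027, -2.513, -0.009]
force: [0.5, 0.6, -1.7]
opening: 21.4
9.625 [431.26501381 156.69544439 285.19729278] 21.377033284044167 [ 0.53769475  0.60519409 -1.70351707] [ 0.1830048   0.44524972  1.54848783  0.122379    1.76486848 -1.38099883] [-0.02698677 -2.51298634 -0.00933704]
```

View pics/s6z.png

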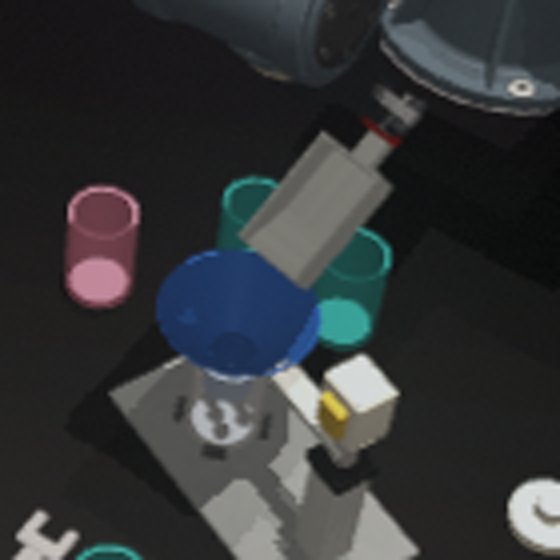

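The scoop looks empty and balls are visible in the jar. I'll finish the tilt and zoom in.

```bash
python3 -m crank '[[[0.004,0,0.003,0.05,2,0,-1],[0.0095,0,0.0065,0.1,5,0,-1],[0.0175,0,0.0115,0.2,9,0,-1],[0.026,0,0.016,0.2,13,0,-1],[0.026,0,0.016,0.2,13,0,-1],[0.026,0,0.016,0.2,13,0,-1]]]'
python3 - <<'E'
from h import *
s=r.observe(); print(s['time'],s['eef_pos'],s['opening'],s['force'])
save('scene','s7.png')
a=cv2.imread('pics/s7.png')[190:280,300:390];  cv2.imwrite('pics/s7z.png',cv2.resize(np.clip(a*1.8,0,255).astype(np.uint8),None,fx=6.5,fy=6.5,interpolation=cv2.INTER_CUBIC))
E
```

```text
time: 10.42
eef_pos: [456.9, 156.7, 301.2]
eef_rot: [-0.025, -2.287, -0.01]
force: [0.1, 0.2, -0.4]
opening: 21.6
10.425 [456.94352704 156.72600333 301.24396587] 21.555261154034433 [ 0.09173711  0.22155816 -0.42597983]
```

View pics/s7z.png

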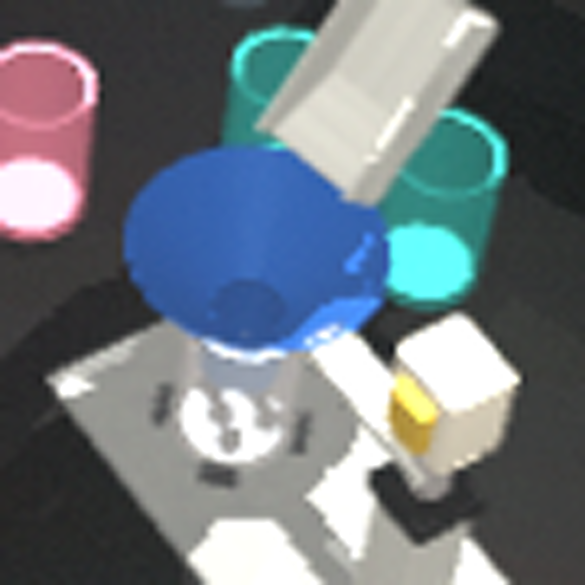

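```bash
python3 -m crank '[[[-0.012,0,0,-0.1,-6,0,-1],[-0.03,0,-0.002,-0.3,-15,0,-1],[-0.05,0,-0.01,-0.5,-25,0,-1],[-0.065,0,-0.02,-0.7,-35,0,-1],[-0.073,0,-0.03,-0.9,-44,0,-1],[-0.073,0,-0.035,-1,-49,0,-1],[-0.07,-0.02,-0.04,-1,-49,0,-1],[-0.065,-0.06,-0.045,-1,-49,0,-1],[-0.06,-0.11,-0.05,-1,-49,0,-1],[-0.055,-0.16,-0.05,-1,-49,0,-1],[-0.05,-0.21,-0.05,-1,-49,0,-1],[-0.045,-0.26,-0.05,-1,-49,0,-1],[-0.04,-0.31,-0.05,-1,-49,0,-1],[-0.032,-0.34,-0.06,-1,-49,0,-1],[-0.032,-0.342,-0.08,-1,-49,0,-1],[-0.032,-0.342,-0.12,-1,-49,0,-1],[-0.032,-0.342,-0.16,-1,-49,0,-1],[-0.032,-0.342,-0.195,-1,-49,0,-1],[-0.032,-0.342,-0.215,-1,-49,0,-1],[-0.032,-0.342,-0.215,-1,-49,0,-1]]]'
python3 - <<'E'
from h import *
s=r.observe(); print(s['time'],s['eef_pos'],s['opening'],s['force'],s['eef_rot'])
save('top','t8.png')
E
```

```text
time: 12.98
eef_pos: [424.5, -184.8, 85.8]
eef_rot: [-0.034, -3.14, -0.002]
force: [0.2, -0.5, -0.4]
opening: 21.4
12.975 [ 424.48376422 -184.76458056   85.79119749] 21.400673756420765 [ 0.19651771 -0.52393913 -0.44035103] [-3.39643321e-02 -3.13990308e+00 -1.58311615e-03]
```

View pics/t8.png

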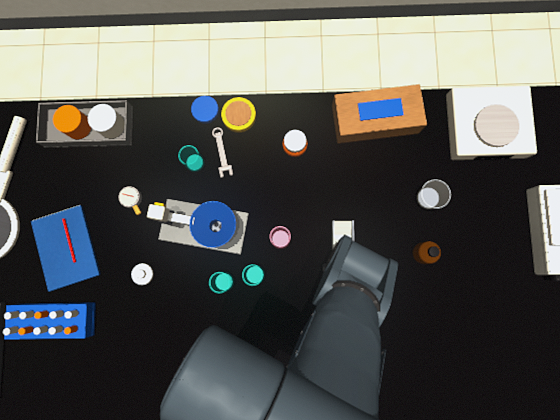

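```bash
python3 -m crank '[[[0,0,-0.012,0,0,0,-1],[0,0,-0.021,0,0,0,-1],[0,0,-0.025,0,0,0,-1],[0,0,-0.027,0,0,0,-1],[0,0,-0.027,0,0,0,-1],[0,0,-0.027,0,0,0,-1]]]'
python3 - <<'E'
from h import *
s=r.observe(); print(s['time'],s['eef_pos'],s['opening'],s['force'],s['eef_rot'])
E
```

```text
time: 13.78
eef_pos: [425.4, -185.3, 59.5]
eef_rot: [0.034, 3.141, 0.0]
force: [-0.6, 0.4, -2.1]
opening: 21.4
13.775 [ 425.36283563 -185.34822094   59.45443135] 21.43105787764966 [-0.64161274  0.36186345 -2.11309021] [3.42617375e-02 3.14112820e+00 1.10758762e-04]
```

```bash
python3 -m crank '[[[0,0,-0.001,0,0,0,-1],[0,0,-0.001,0,0,0,-1],[0,0,-0.001,0,0,0,0],[0,0,-0.001,0,0,0,1],[0,0,-0.001,0,0,0,1],[0,0,-0.001,0,0,0,1],[0,0,0.03,0,0,0,1],[0,0,0.09,0,0,0,1],[0,0,0.15,0,0,0,1],[0,0,0.21,0,0,0,1],[0,0,0.24,0,0,0,1],[0,0,0.24,0,0,0,1]]]'
python3 - <<'E'
from h import *
s=r.observe(); print(s['time'],s['eef_pos'],s['opening'],s['force'],s['eef_rot'],s['joint_positions'])
save('wrist','w9.png')
E
```

```text
time: 15.28
eef_pos: [425.9, -185.6, 301.3]
eef_rot: [0.034, 3.138, -0.003]
force: [0.0, 0.2, 0.1]
opening: 85.5
15.275 [ 425.86561533 -185.62668752  301.34671993] 85.5003885137886 [0.01636655 0.23189515 0.08733472] [ 3.42334843e-02  3.13755255e+00 -2.93623731e-03] [-5.11421113e-01  1.40183395e-01  1.80242927e+00  2.21987427e-04
  1.19470240e+00 -2.06047762e+00]
```

View pics/w9.png

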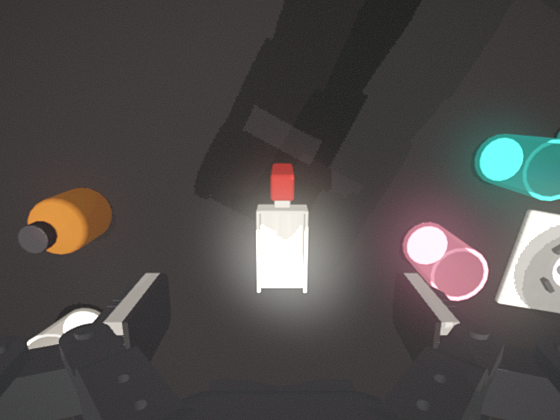

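```bash
python3 -m crank '[[[0.015,0.05,0,0,0,-10,1],[0.03,0.1,0,0,0,-20,1],[0.045,0.15,0,0,0,-30,1],[0.06,0.2,0,0,0,-40,1],[0.075,0.25,0,0,0,-50,1],[0.09,0.3,0,0,0,-60,1],[0.105,0.35,0,0,0,-70,1],[0.12,0.4,0,0,0,-80,1],[0.135,0.44,0,0,0,-90,1],[0.144,0.466,0.01,0,0,-99.5,1],[0.144,0.466,0.01,0,0,-99.5,1],[0.144,0.466,0.01,0,0,-99.5,1]]]'
python3 - <<'E'
from h import *
s=r.observe(); print(s['time'],s['eef_pos'],s['opening'],s['force'],s['eef_rot'],s['joint_positions'])
C=cam('wrist'); im=save('wrist','w10.png')
hsv=cv2.cvtColor(im,cv2.COLOR_BGR2HSV)
yaw=np.radians(-10.8); X=np.array([np.cos(yaw),np.sin(yaw),0]);Y=np.array([-X[1],X[0],0]);H=np.array([569.5,281,210])
print(proj('wrist',[H+a*X+b*Y for a,b in[(17,20),(17,-20),(-17,-20),(-17,20)]],C))
E
```

```text
time: 16.82
eef_pos: [568.8, 279.9, 307.8]
eef_rot: [-2.417, -2.006, 0.003]
force: [0.0, 0.0, 0.5]
opening: 84.9
16.825 [568.80296018 279.91637932 307.81178515] 84.87643963621791 [0.042505   0.03467849 0.53797644] [-2.41703687 -2.00639391  0.0033825 ] [ 3.84044024e-01  4.62371416e-01  1.34967948e+00 -3.75666704e-04
  1.33168584e+00  5.69269946e-01]
[[311.08853446 192.78672052]
 [309.59909928 255.55421199]
 [255.22994106 255.40445654]
 [254.1402518  192.64469774]]
```

View pics/w10.png

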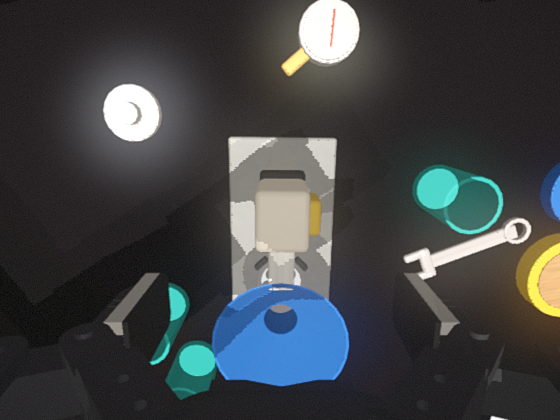

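```bash
python3 - <<'E'
from h import *
im=cv2.imread('pics/w10.png'); cv2.imwrite('pics/w10z.png',cv2.resize(im[160:270,230:340],None,fx=5,fy=5,interpolation=cv2.INTER_CUBIC))
C=cam('wrist')
for v in (205,220,235): print(v,[(u,im[v,u].tolist()) for u in list(range(252,262,2))+list(range(302,326,2))])
E
```

```text
205 [(252, [206, 213, 216]), (254, [188, 197, 200]), (256, [149, 164, 174]), (258, [163, 180, 191]), (260, [172, 189, 198]), (302, [173, 191, 200]), (304, [171, 189, 199]), (306, [163, 180, 191]), (308, [154, 170, 179]), (310, [92, 153, 177]), (312, [71, 159, 188]), (314, [70, 158, 187]), (316, [69, 157, 187]), (318, [69, 153, 181]), (320, [67, 137, 165]), (322, [127, 132, 134]), (324, [122, 128, 129])]
220 [(252, [205, 213, 216]), (254, [192, 199, 204]), (256, [148, 166, 176]), (258, [167, 184, 194]), (260, [171, 188, 198]), (302, [170, 188, 198]), (304, [173, 189, 200]), (306, [164, 182, 192]), (308, [153, 167, 176]), (310, [74, 157, 187]), (312, [72, 158, 187]), (314, [74, 157, 185]), (316, [69, 156, 186]), (318, [66, 151, 180]), (320, [95, 138, 159]), (322, [150, 157, 160]), (324, [146, 154, 158])]
235 [(252, [205, 211, 215]), (254, [191, 201, 204]), (256, [148, 166, 176]), (258, [166, 183, 192]), (260, [169, 186, 195]), (302, [173, 188, 199]), (304, [170, 186, 196]), (306, [165, 181, 191]), (308, [138, 157, 168]), (310, [92, 137, 158]), (312, [92, 137, 157]), (314, [93, 138, 158]), (316, [102, 132, 146]), (318, [127, 133, 136]), (320, [137, 141, 145]), (322, [153, 160, 163]), (324, [151, 156, 161])]
```

View pics/w10z.png

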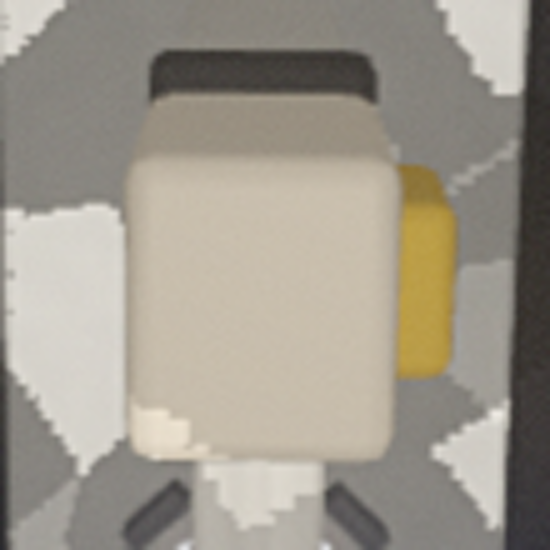

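```bash
python3 -m crank '[[[0.001,0.001,-0.03,0,0,0,1],[0.002,0.0025,-0.07,0,0,0,1],[0.002,0.0025,-0.1,0,0,0,1],[0.002,0.0025,-0.115,0,0,0,1],[0.002,0.0025,-0.12,0,0,0,1],[0.002,0.0025,-0.12,0,0,0,1]]]'
python3 - <<'E'
from h import *
s=r.observe(); print(s['time'],s['eef_pos'],s['opening'],s['force'],s['wrist_torque'])
im=save('wrist','w11.png')
E
```

```text
time: 17.62
eef_pos: [571.5, 283.1, 190.0]
eef_rot: [2.419, 2.003, 0.002]
force: [0.8, 1.0, 0.5]
opening: 85.2
17.625 [571.54546005 283.0939364  190.03218513] 85.16153534318798 [0.75761388 0.96095981 0.53449857] [ 0.00931832  0.00583292 -0.02542385]
```

View pics/w11.png

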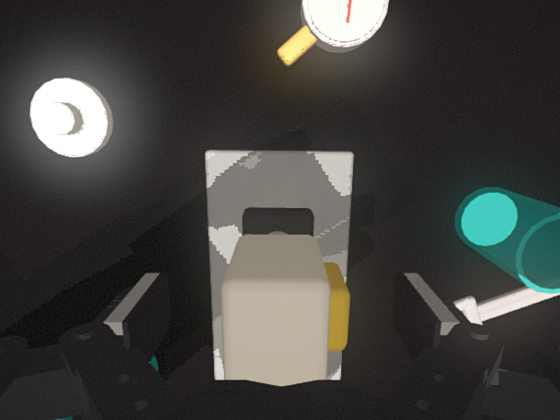

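```bash
python3 -m crank '[[[0,0,-0.001,0,0,0,-1],[0,0,-0.001,0,0,0,-1],[0,0,-0.001,0,0,0,-1],[0,0,-0.001,0,0,0,-1],[0,0,-0.001,0,0,0,-1],[0,0,-0.001,0,0,0,-1]]]' 50
python3 - <<'E'
from h import *
s=r.observe(); print(s['time'],s['eef_pos'],s['opening'],s['force'],s['wrist_torque'])
im=save('wrist','w12.png')
E
```

```text
time: 18.42
eef_pos: [569.8, 283.6, 189.3]
eef_rot: [-2.418, -2.002, 0.003]
force: [-14.2, -0.6, 12.3]
opening: 33.5
18.425 [569.80422372 283.61757499 189.30228845] 33.4563354502097 [-14.23418412  -0.63939686  12.32414275] [-0.0911203   1.54707509 -0.44370053]
```

View pics/w12.png

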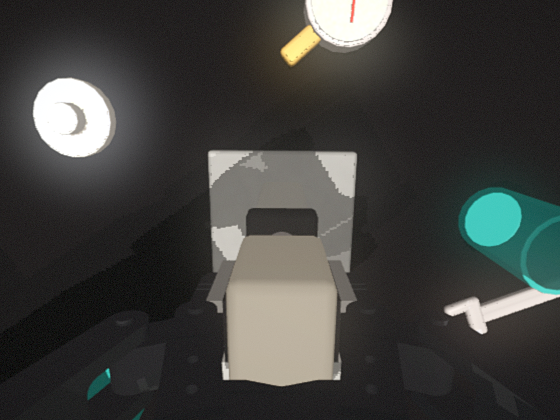

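```bash
python3 -m crank '[[[-0.0015,0.0003,0,0,0,0,-1],[-0.0015,0.0003,0,0,0,0,-1],[-0.0015,0.0003,0.002,0,0,0,-1],[-0.0015,0.0003,0.005,0,0,0,-1],[-0.0015,0.0003,0.01,0,0,0,-1],[-0.0015,0.0003,0.01,0,0,0,-1]]]'
python3 - <<'E'
from h import *
s=r.observe(); print(s['time'],s['eef_pos'],s['opening'],s['force'],s['wrist_torque'])
save('scene','s13.png'); im=cv2.imread('pics/s13.png'); cv2.imwrite('pics/s13z.png',cv2.resize(im[200:320,300:420],None,fx=5,fy=5,interpolation=cv2.INTER_CUBIC))
E
```

```text
time: 19.23
eef_pos: [569.7, 283.6, 198.6]
eef_rot: [2.42, 2.003, 0.001]
force: [0.6, 2.8, -4.1]
opening: 33.4
19.225 [569.73007224 283.58809839 198.64858886] 33.364269844312645 [ 0.55146307  2.80505072 -4.13741245] [ 0.37116269 -0.23234447 -0.52184695]
```

View pics/s13z.png

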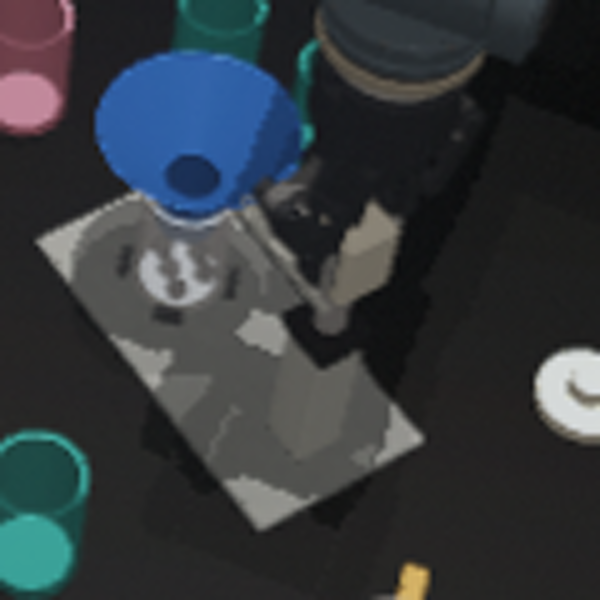

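```bash
python3 -m crank '[[[0,0,0.005,0,0,0,-1],[0,0,0.012,0,0,0,-1],[0,0,0.02,0,0,0,-1],[0,0,0.028,0,0,0,-1],[0,0,0.036,0,0,0,-1],[0,0,0.044,0,0,0,-1],[0,0,0.05,0,0,0,-1],[0,0,0.055,0,0,0,-1],[0,0,0.055,0,0,0,-1],[0,0,0.055,0,0,0,-1]]]'
python3 - <<'E'
from h import *
s=r.observe(); print(s['time'],s['eef_pos'],s['opening'],s['force'],s['wrist_torque'])
E
```

```text
time: 20.52
eef_pos: [569.7, 283.6, 253.3]
eef_rot: [2.42, 2.003, 0.0]
force: [2.1, 4.6, -4.8]
opening: 33.5
20.525 [569.71931317 283.56292298 253.29692933] 33.452689509155135 [ 2.10719488  4.61340375 -4.78271865] [ 0.59794967 -0.26952085 -0.52622652]
```

```bash
python3 -m crank '[[[0,-0.0003,0.002,0,0,0,-1],[0,-0.0003,0.004,0,0,0,-1],[0,-0.0003,0.006,0,0,0,-1],[0,-0.0003,0.006,0,0,0,-1]]]'; python3 -m crank '[[[0,0,0.001,0,0,0,-1],[0,0,0.001,0,0,0,-1]]]'
```

```text
time: 21.02
eef_pos: [569.7, 283.6, 259.3]
eef_rot: [-2.419, -2.003, -0.001]
force: [1.7, 6.5, -3.9]
opening: 33.7
time: 21.28
eef_pos: [569.7, 283.5, 259.4]
eef_rot: [-2.419, -2.003, -0.0]
force: [4.5, 7.4, -11.3]
opening: 33.3
```

```bash
python3 -m crank '[[[0,0,0.0005,0,0,0,-1],[0,0,0.0005,0,0,0,-1],[0,0,0.0005,0,0,0,-1]]]' 60
python3 - <<'E'
from h import *
s=r.observe(); print(s['time'],s['eef_pos'],s['opening'],s['force'],s['dq'])
save('scene','s14.png'); save('top','t14.png'); im=cv2.imread('pics/s14.png'); cv2.imwrite('pics/s14z.png',cv2.resize(np.clip(im[180:320,280:420]*1.6,0,255).astype(np.uint8),None,fx=4.2,fy=4.2,interpolation=cv2.INTER_CUBIC))
E
```

```text
time: 21.65
eef_pos: [569.7, 283.6, 259.4]
eef_rot: [-2.419, -2.003, 0.0]
force: [5.6, 8.0, -13.8]
opening: 33.5
21.65 [569.66655058 283.56207124 259.42671533] 33.52253286567702 [  5.60602634   8.02215516 -13.77366795] [ 0.00104835  0.00057018 -0.00096937 -0.00027053 -0.00102187 -0.00022185]
```

View pics/s14z.png

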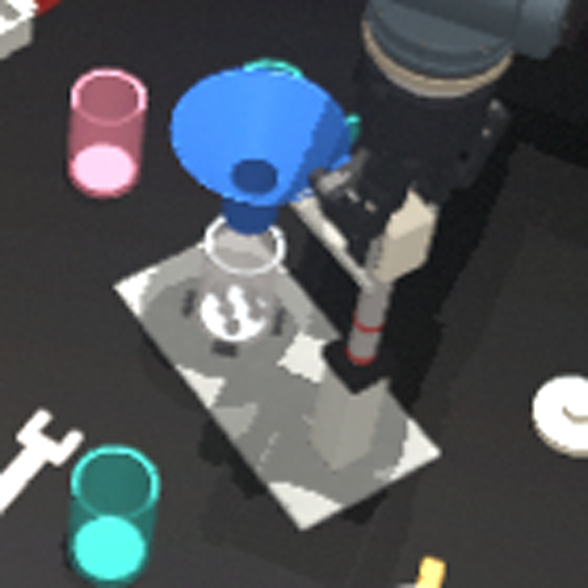

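View pics/t14.png

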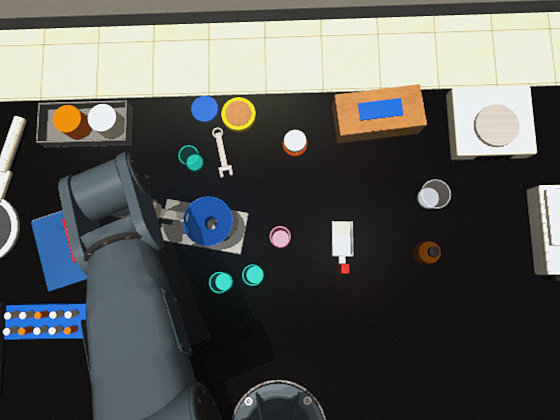

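View pics/s14.png

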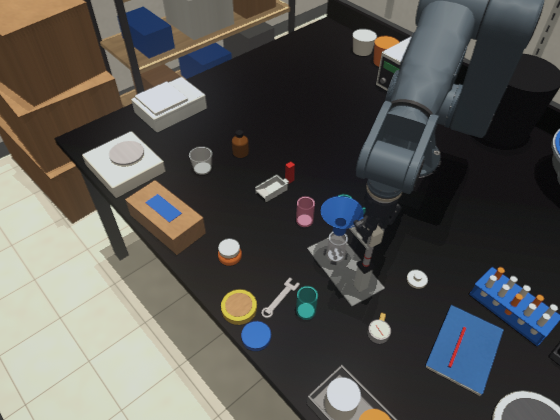

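Both red bands show above the tube, and the spout is clear of the jar. The scoop is standing upright and empty, and the post has stopped rising while the upward force climbs, so it's against the top stop.

```bash
python3 -c "
from plant import r
print(r.close_job())"
```

```text
the job is handed in; nothing more can be done
None
```

The job is done and handed in at 21.7 s of the 72 s allowed. I poured the balls through the funnel into the jar and stood the scoop back on the bench, empty and upright. It now stands close to its old spot but turned about 170°. I then squeezed the release button and drew the post up to its second stop. The arm is still gripping the head and holding the funnel raised there.

**Last checks:**
- **Post:** it rose about 70 mm and then stopped, with the upward push reaching about 14 N. Two red bands show above the outer tube.
- **Funnel and jar:** the spout hangs above the jar, and the jar stands in its place.
- **Other things on the bench:** none of them appear to have moved.

**Less certain:**
- **Ball count:** the balls overlap in the pictures of the jar, so I couldn't count all five separately. The scoop, the funnel and the bench around them showed none left over.
- **Grip reading:** the gripper reads 33.5 mm where I expected about 36 mm with the button fully in. The post ran freely past the first stop, so the button was pressed far enough.

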